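# Release the ring-case drawer with the pin

### The arm

A 6-joint arm with a two-finger parallel gripper is mounted at the origin on the work surface. World frame = base frame: x ahead of the robot, y to its left, z up, the work surface at z = 0. Lengths are in mm, angles in rad, forces in N, time in s.
With the tool pointing down it reaches from about 275 to 1000 mm from the base axis. Payload 8.4 kg.
Tool frame: the origin (TCP) lies midway between the tips of the shut fingers; the grasp point (between the pads) lies 19 mm behind it; z points along the fingers, y is the direction in which the jaws open and shut (so a half turn about z gives the same grasp; the last joint's range is limited). The gripper opens to 85 mm and grips with 20 to 120 N. Pads are 22 mm wide; open, the fingers measure 114 mm over their backs; the gripper's body (76 mm by 85 mm) begins 54 mm behind the grasp point. The pads swing forward as they close: fully open they stand 13 mm farther back than shut.
Start: joints at [1.332, 0.353, 1.633, -0, 1.155, -0.002], TCP at [146.619, 607.561, 231.281] pointing down, gripper open.
Joint ranges: [-2.63, 2.63], [-0.92, 2.1], [0.06, 2.66], [-1.3, 4.44], [0, 2.69], [-3.02, 3.02]. Speed limits (rad/s): [2.22, 2.22, 2.79, 3.14, 3.14, 3.14].

### API

Orientations are given as [roll, pitch, yaw] about the fixed x, y, z axes, in that order (R = Rz(yaw) Ry(pitch) Rx(roll)).
In Python, from rig import r gives the robot as it stands.
- The arm moves only by the tool play_rows, never from a script. Its argument "moves" is a list of rows, each a list of 3 entries, a list of its own where there are three numbers: the turn, a rotation vector about the tool's x, y, z in degrees, then the shift along the tool's x, y, z in mm, then the opening, from 0 (shut) to 1 (fully open). A call has 1 to 20 rows; each row is the pose to reach, as a shift and turn from the pose measured when the call began, along the tool's axes at that moment; what a row does not reach only later rows make up. A row lasts 1/10 s, in which the tool goes at most 50 mm and 8.59 degrees, less where a joint would pass 70% of its speed; a pose out of reach is approached as far as the arm can. A call with a gripper value outside its range is refused whole. The fingers move at their own pace and stop on an object; "newtons" is the grip in N (left out, the last holds). Time passes only in rows, so rows that repeat a pose let the fingers close. It gives the time, the measured TCP pose, the force and the opening at its end, in the units of the state.
- r.sense(): the state, without advancing time (a new reading comes with each control period).
- r.grab_frame(name): name is "scene" or "top"; returns a dict with "color" (480x640x3 uint8, red, green, blue), "K" (3x3 intrinsics, pixels), "rvec" (rotation vector, rad) and "tvec" (3), from world to camera coordinates, as OpenCV has them. Camera axes: x right, y down, z forward; pixel columns grow to the right and rows downward; lengths in mm; the calibration is good to about 2 mm. A picture is of the moment at which its call begins. There is no depth.
- r.sign_off(): hands the job in, once; it reports no verdict.
Trained networks look in a picture, given as the dict that the camera call returned (one of the last four; its "shot" number tells which), for a name from the list of things; names that differ only in an ending like _2 or _b are one class to them, and where a whole thing is asked for, a point or a joint stands for the part that bears it (a point fixed in the world has none). Each returns a list of dicts, best first, with "conf" (0 to 1); they miss things now and then, are a little off and sometimes report something else, mostly with a low value. They report only what shows in the picture. A call takes as long as a camera call. They do not tell look-alikes from the thing itself.
- r.silhouettes(picture, name): "mask" (480x640 bool, what is visible of it) and "location" ([column, row] in pixels, amid what is visible of it).
The state is a dict: "clock": time; "qpos": joint angles; "qvel": joint speeds; "joint_efforts": joint torques, N m; "eef_pos": TCP position; "tcp_rot": TCP orientation; "contact_force": force on the tool from outside, world axes, zero at the start; "wrist_torque": the same for the moment, N m; "opening": opening from 0.0 (shut) to 1.0 (fully open).
Only numpy, scipy, OpenCV 4.12 (cv2) and the standard library are available. Lean on these libraries where they do the work, as an engineer would, in place of code of your own. Each camera call takes 0.05 s, during which the arm holds its last target.

### The job

Open the locked ring case: take the orange-handled release pin from its grey stand, push it down through the small brass-ringed hole in the white rear deck and press the hidden spring catch behind the drawer, gently so as not to bend it, until the drawer springs out. Then stand the pin back in its stand, let it go, and leave the jar, the ring cone and the blue tray where they are.

Things in the scene. Friction and masses are not known exactly. Their poses are not given: they have to be found in the camera images.
- pin_center (a point): Loose release pin (about 70 g): centre of its orange square handle, 16 x 16 mm, 44 mm tall. z points from tip to handle, x and y are normal to the handle's sides. A brass collar (30 mm across, 5 mm thick) sits under the handle, its underside 27 mm below this point; it stops fingers sliding down. The pin starts upright in the stand, collar resting on the stand's top, this point 97 mm above the table.
- pin_tip (a point): Lower end of the pin's brass shaft (8 mm diameter, 66 mm long below the collar, end slightly rounded), 93 mm below pin_center; same axes.
- stand_hole (a point): Centre of the mouth of the pin stand's vertical through hole, 18 mm diameter, on the top of the stand: a fixed grey block 56 x 56 mm, 70 mm tall. z up. The stand may be left or right of the case.
- case_hole (a point): Centre of the release hole's mouth: 11 mm diameter with a 1.5 mm chamfer, ringed in brass (look only), in the white rear deck of the case, 85 mm above the table, 70 mm towards +x from the case's centre. The deck is 10 mm thick. Under it lies the hidden flat head (19 mm across) of the catch, 14 to 48 mm below this point: the depth differs from case to case and is not measured.
- case: Fixed wooden ring case, 200 mm deep (x), 220 wide (y), 85 tall; origin at the centre of its underside, z up, -x is where the drawer opens. Its catch resists with 4 N at first touch, 0.5 N more per mm (plus slight friction); the drawer is freed 5 to 6 mm down; 7.5 mm down is a hard stop. More than 16 N of the pin on the case or catch bends it.
- drawer (a joint): How far the case's drawer is out, in m: 0 locked, 0.06 fully out. It has no handle; once the catch is pressed, a damped spring drives it out towards the case's -x by itself in about 2 s, and it stays out.
- jar: Bystander: small pale glass jar with a metal lid, 54 mm across, 62 mm tall, loose; origin at the centre of its underside, z up.
- cone: Bystander: white ceramic ring cone, 60 mm across at the foot, 60 mm tall, loose; origin at the centre of its underside, z up.
- tray: Bystander: small open blue tray 80 x 60 mm, 22 mm tall, loose; origin at the centre of its underside, z up.
Not all that is in view belongs to the job. What is shaped like the part that bears stand_hole but pink is not meant.

How it is judged (in metres and radians):
On the way:
1. the drawer is released while the pin is down in the hole (value of joint drawer above 0.01 m and horizontal distance between pin_tip and case_hole below 0.01 m and z of pin_tip in the frame of case_hole below -0.01 m), for 0.05 s.
At the end, for the whole second after the job is handed in: The drawer is at least 50 mm out and at rest, and the pin stands upright (within 0.15 rad) and released in its stand's hole, its collar down on the stand (handle centre within 12 mm of the hole's axis and 20 to 35 mm above the stand's top) (value of joint drawer above 0.05 m and horizontal distance between pin_center and stand_hole below 0.012 m and z of pin_center in the frame of stand_hole between 0.02 and 0.035 m and angle between pin_center's own z axis and vertical below 0.15 rad and velocity of joint drawer below 0.02 m/s); the robot touches nothing.
It fails at once if the pin pressed on the case or its catch with more than 16 N (contact force between pin and case above 16 N).
It fails at once if the glass jar was shifted by more than 25 mm or knocked over (distance of jar from where it was at the start of the episode above 0.025 m or angle between jar's own z axis and vertical above 0.5 rad).
It fails at once if the ring cone was shifted by more than 25 mm or knocked over (distance of cone from where it was at the start of the episode above 0.025 m or angle between cone's own z axis and vertical above 0.5 rad).
It fails at once if the blue tray was shifted by more than 25 mm or knocked over (distance of tray from where it was at the start of the episode above 0.025 m or angle between tray's own z axis and vertical above 0.5 rad).
It also fails if it takes over 58 s, if anything falls off the work surface, if the arm or the gripper's body presses on something with over 40 N, if the wrist force passes 120 N, or if a joint passes its speed limit or range.

## Working session

There is one attempt and no reset: what is moved stays moved. The work goes in short steps, Python scripts to look and compute and a tool call to move; the robot and the scene stay as the last step left them, time stands still between calls to the robot, and variables do not carry over. Pictures are saved under pics/ and viewed, and the job is handed in when it is done.

Besides the shell and the picture viewer there is one more tool, called in YAML: its name, and indented under it one key for each argument. play_rows: Moves the arm, as the interface text tells. Its arguments: {"type":"object","properties":{"moves":{"type":"array"},"newtons":{"type":"number"}},"required":["moves"]}

```bash
mkdir -p pics; cat > h.py <<'E'
from rig import r
import numpy as np, cv2
from scipy.spatial.transform import Rotation as R
def grab(n,save=None):
    f=r.grab_frame(n)
    if save: cv2.imwrite('pics/'+save,cv2.cvtColor(f['color'],cv2.COLOR_RGB2BGR))
    return f
def proj(f,P):
    p,_=cv2.projectPoints(np.array(P,float).reshape(-1,3),np.array(f['rvec'],float),np.array(f['tvec'],float),np.array(f['K'],float),None)
    return p.reshape(-1,2)
def ray(f,uv):
    Rm=cv2.Rodrigues(np.array(f['rvec'],float))[0];t=np.array(f['tvec'],float).ravel()
    d=Rm.T@np.linalg.solve(np.array(f['K'],float),[uv[0],uv[1],1]);return -Rm.T@t,d
def atz(f,uv,z):
    o,d=ray(f,uv);return o+d*(z-o[2])/d[2]
E
python3 - <<'E'
from h import *
print(r.sense())
for n in('scene','top'):
    f=grab(n,n+'0.png'); print(n,ray(f,(320,240)))
    for k in('pin_center','stand_hole','case_hole','case','jar','cone','tray'):
        for d in r.silhouettes(f,k)[:3]:
            ys,xs=np.nonzero(d['mask']);print(k,round(d['conf'],2),np.round(d['location'],1),(xs.min(),xs.max(),ys.min(),ys.max()) if len(xs) else 0)
E
```

```text
{'clock': 0.0, 'qpos': array([ 1.33161175e+00,  3.53645798e-01,  1.63415210e+00, -6.32944588e-06,
        1.15522772e+00, -2.37927602e-03]), 'qvel': array([ 0.00030202, -0.00188953,  0.00062023, -0.00178055,  0.0005337 ,
       -0.0003012 ]), 'joint_efforts': array([-2.58442751e-04, -6.05223227e+01, -3.42082858e+01, -1.28318602e-04,
        9.28901281e-03,  6.44856755e-06]), 'eef_pos': array([146.49569506, 607.07819416, 230.55547799]), 'tcp_rot': array([-3.14015968e+00,  2.37762503e-06,  2.90478992e+00]), 'contact_force': array([-0.4469862 , -0.25166412, -1.01019964]), 'wrist_torque': array([ 0.0261978 , -0.01116456,  0.00927057]), 'opening': 1.0028756892220045}
scene (array([875.15584983, 530.99229244, 806.91560694]), array([-0.37360178, -0.52039298, -0.76816029]))
pin_center 0.93 [420.8 333.9] (np.int64(410), np.int64(428), np.int64(318), np.int64(344))
stand_hole 0.92 [456.4 400.6] (np.int64(425), np.int64(482), np.int64(372), np.int64(433))
stand_hole 0.64 [407.5 348.9] (np.int64(389), np.int64(438), np.int64(317), np.int64(375))
case_hole 0.91 [312.3 251.5] (np.int64(238), np.in
[... 572 characters left out ...]
in_center 0.48 [210.9 256.3] (np.int64(202), np.int64(215), np.int64(252), np.int64(263))
stand_hole 0.91 [166.4 254.8] (np.int64(153), np.int64(184), np.int64(240), np.int64(267))
stand_hole 0.62 [212.6 254. ] (np.int64(197), np.int64(228), np.int64(243), np.int64(272))
case_hole 0.88 [317.5 245.2] (np.int64(264), np.int64(373), np.int64(194), np.int64(297))
case 0.67 [317.8 245.1] (np.int64(264), np.int64(373), np.int64(194), np.int64(297))
jar 0.97 [455.1 260.8] (np.int64(441), np.int64(466), np.int64(249), np.int64(269))
cone 0.91 [203.2 200.4] (np.int64(191), np.int64(213), np.int64(192), np.int64(214))
tray 0.59 [453.  197.8] (np.int64(439), np.int64(468), np.int64(179), np.int64(215))
```

View pics/scene0.png

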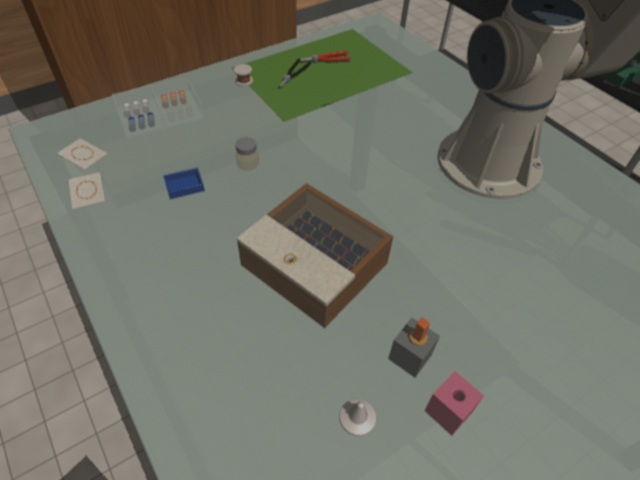

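View pics/top0.png

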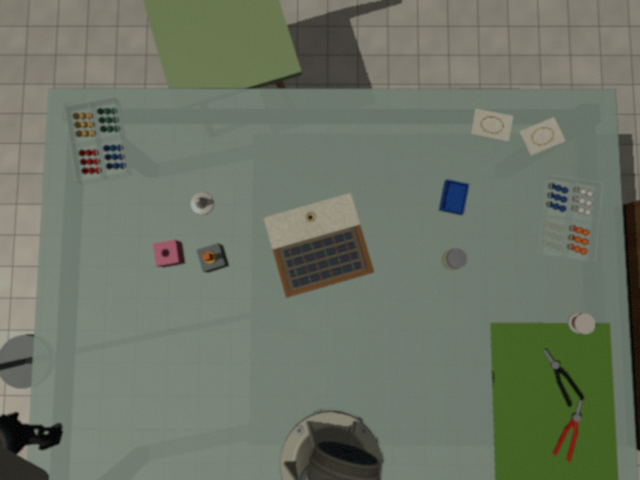

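```bash
python3 -c "
import cv2
a=cv2.imread('pics/scene0.png');cv2.imwrite('pics/s0c.png',cv2.resize(a[300:440,330:490],None,fx=4.9,fy=4.2,interpolation=2) if 0 else cv2.resize(a[300:440,330:490],None,fx=4,fy=4,interpolation=2))
cv2.imwrite('pics/s0h.png',cv2.resize(a[180:330,230:400],None,fx=4,fy=4,interpolation=2)[:600])
b=cv2.imread('pics/top0.png');cv2.imwrite('pics/t0c.png',cv2.resize(b[180:310,150:270],None,fx=4,fy=4,interpolation=2))
cv2.imwrite('pics/t0h.png',cv2.resize(b[180:310,250:390],None,fx=4,fy=4,interpolation=2))
"
```

```text
(no output)
```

The scene view shows the case at (312,252) with its brass-ringed hole at (290,258). The pin is in the grey stand at (415,340), and the pink decoy is at (455,402). The top view shows the hole at (310,216), the stand at (211,257), and the cone at (203,203).

View pics/s0c.png

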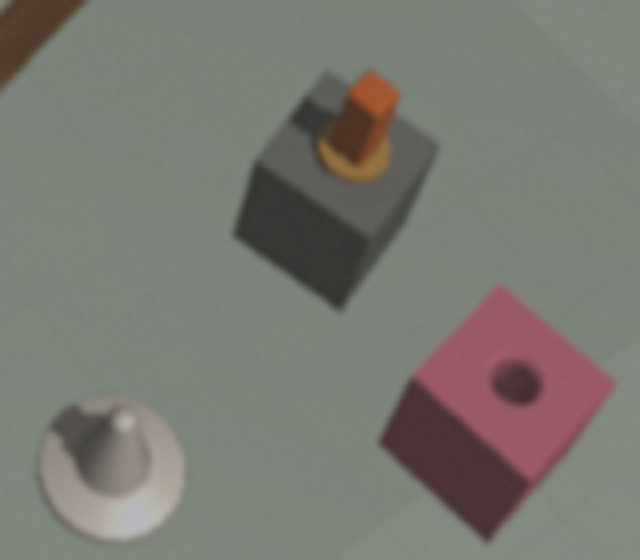

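View pics/s0h.png

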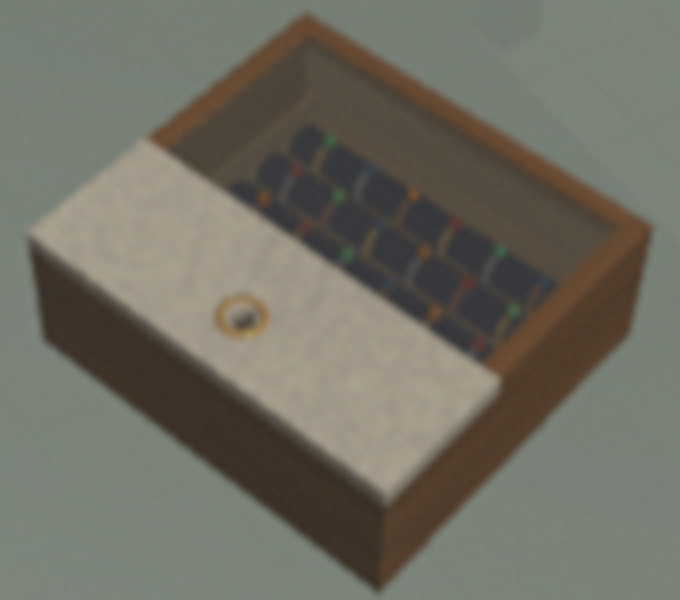

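View pics/t0c.png

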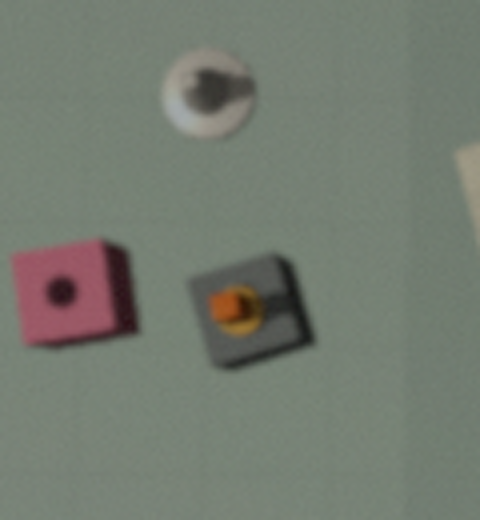

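View pics/t0h.png

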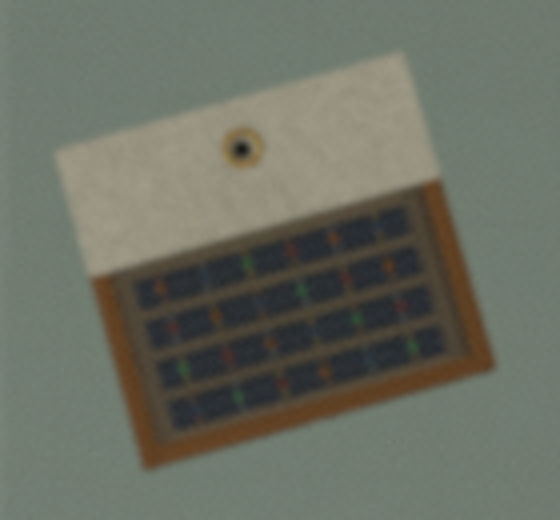

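```bash
cat >> h.py <<'E'
from scipy.optimize import least_squares
def tri(obs):
    # obs list of (f,uv): least-squares 3D
    A=np.zeros((3,3));b=np.zeros(3)
    for f,uv in obs:
        o,d=ray(f,uv);d=d/np.linalg.norm(d);M=np.eye(3)-np.outer(d,d);A+=M;b+=M@o
    return np.linalg.solve(A,b)
def brass(f,box,hmin=10,hmax=28,smin=110,vmin=60):
    x0,x1,y0,y1=box
    h=cv2.cvtColor(f['color'],cv2.COLOR_RGB2HSV)[y0:y1,x0:x1].astype(int)
    m=(h[...,0]>=hmin)&(h[...,0]<=hmax)&(h[...,1]>=smin)&(h[...,2]>=vmin)
    return m
E
python3 - <<'E'
from h import *
fs=grab('scene');ft=grab('top')
import pickle;pickle.dump((fs,ft),open('f0.pkl','wb'))
def sat(f,box):
    x0,x1,y0,y1=box
    c=f['color'][y0:y1,x0:x1].astype(float)
    w=c[...,0]-c[...,2]; w=w-np.median(w); w[w<0.3*w.max()]=0
    ys,xs=np.mgrid[y0:y1,x0:x1]
    return (w*xs).sum()/w.sum(),(w*ys).sum()/w.sum()
us=sat(fs,(280,301,248,270));ut=sat(ft,(301,321,207,227))
print('hole',us,ut,atz(fs,us,85),atz(ft,ut,85),tri([(fs,us),(ft,ut)]))
# hue dump
for f,b in((fs,(408,432,316,350)),(ft,(198,222,246,266))):
    h=cv2.cvtColor(f['color'],cv2.COLOR_RGB2HSV)[b[2]:b[3],b[0]:b[1]]
    for row in h: print(' '.join('%2d/%3d'%(p[0],p[2]) if p[1]>110 else '  .   ' for p in row))
    print()
E
```

```text
hole (np.float64(290.1710052062475), np.float64(259.1065278334001)) (np.float64(310.135611907387), np.float64(216.68632855567805)) [595.3464478   50.66583465  85.        ] [594.39536857  52.00469215  85.        ] [594.95468084  51.52528576  85.50492936]
  .      .      .      .      .      .      .      .      .      .      .      .      .      .      .      .      .      .      .      .      .      .      .      .   
  .      .      .      .      .      .      .      .      .      .      .      .      .      .      .      .      .      .      .      .      .      .      .      .   
  .      .      .      .      .      .      .      .      .      .      .      .      .      .     9/147 10/147   .      .      .      .      .      .      .      .   
  .      .      .      .      .      .      .      .      .      .      .      .      .     9/150  9/158 10/159  9/152   .      .      .      .      .      .      .   
  .      .      .      .      .      .      .      .      .      .      .      .     9/150 10/157 10/161  9/162 10/159 10/154  9/146   .      .      .      .      .   
  .   
[... 7523 characters left out ...]
      .      .      .      .   
  .      .      .      .      .      .      .      .    19/127 19/135 19/142 19/150 20/148 20/144 19/134 19/112   .      .      .      .      .      .      .      .   
  .      .      .      .      .      .      .      .      .      .    19/123 19/128 19/127 19/117   .      .      .      .      .      .      .      .      .      .   
  .      .      .      .      .      .      .      .      .      .      .      .      .      .      .      .      .      .      .      .      .      .      .      .   
  .      .      .      .      .      .      .      .      .      .      .      .      .      .      .      .      .      .      .      .      .      .      .      .
```

```bash
cat > fit.py <<'E'
from h import *
from scipy.optimize import minimize
S=8
def polymask(f,P,box):
    x0,x1,y0,y1=box
    p=proj(f,P); h=cv2.convexHull(((p-[x0,y0]+0.5)*S*16).astype(np.int32))
    m=np.zeros(((y1-y0)*S,(x1-x0)*S),np.uint8);cv2.fillConvexPoly(m,h,1,shift=4);return m
def down(m): return cv2.resize(m.astype(np.float32),None,fx=1/S,fy=1/S,interpolation=cv2.INTER_AREA)
def boxpts(c,yaw,h,z0,z1):
    Rz=R.from_euler('z',yaw).as_matrix()
    return np.array([Rz@[sx*h,sy*h,0]+[c[0],c[1],z] for sx in(-1,1) for sy in(-1,1) for z in(z0,z1)])
def ring(c,rad,z0,z1):
    a=np.linspace(0,2*np.pi,40,endpoint=False)
    return np.array([[c[0]+rad*np.cos(t),c[1]+rad*np.sin(t),z] for t in a for z in(z0,z1)])
E
cat > pinfit.py <<'E'
from fit import *
import pickle
fs,ft=pickle.load(open('f0.pkl','rb'))
box={'s':(400,440,308,356),'t':(190,230,240,274)}
def obs(f,b):
    x0,x1,y0,y1=b;h=cv2.cvtColor(f['color'],cv2.COLOR_RGB2HSV)[y0:y1,x0:x1].astype(int)
    u=(h[...,1]>110)&(h[...,0]<25)
    return u
def err(p,f,b,full=False):
    d=p[:2]
    m=polymask(f,boxpts(d,p[2],8,75,119),b)|polymask(f,ring(d,15,70,75),b)
    return m
def cost(p,views):
    e=0
    for f,k in views:
        b=box[k];u=obs(f,b);m=cv2.GaussianBlur(down(err(p,f,b)),(0,0),0.8)
        top=cv2.GaussianBlur(down(polymask(f,boxpts(p[:2],p[2],8,119,119.1),b)),(0,0),0.8)
        x0,x1,y0,y1=b
        v=cv2.cvtColor(f['color'],cv2.COLOR_RGB2HSV)[y0:y1,x0:x1].astype(int)
        o=(u&(v[...,0]<=13)&(v[...,2]>=118)) if k=='s' else (u&(v[...,0]<=15)&(v[...,2]>=110))
        e+=((m-u)**2).sum()
        if k=='s': # bright top only: mask lower rows
            o=o.copy(); 
        if k=='t': e+=((top-o)**2).sum()
        else:
            o=u&(v[...,0]<=11)&(v[...,2]>=140); e+=((top-o)**2).sum()
    return e
for views in([(fs,'s')],[(ft,'t')],[(fs,'s'),(ft,'t')]):
    c0=atz(views[0][0],(416,338) if views[0][1]=='s' else (208,257),90)[:2]
    best=None
    for y in np.deg2rad(np.arange(0,90,15)):
        q=minimize(cost,[c0[0],c0[1],y],args=(views,),method='Nelder-Mead',options=dict(initial_simplex=[[c0[0],c0[1],y],[c0[0]+6,c0[1],y],[c0[0],c0[1]+6,y],[c0[0],c0[1],y+.2]],xatol=.02,fatol=.05))
        if best is None or q.fun<best.fun: best=q
        print('   ',np.round(q.x[:2],1),round(np.degrees(q.x[2])%90,1),round(q.fun,2))
    print(views[0][1],len(views),np.round(best.x[:2],2),np.degrees(best.x[2])%90,best.fun)
E
python3 pinfit.py
cat > standfit.py <<'E'
from fit import *
import pickle
fs,ft=pickle.load(open('f0.pkl','rb'))
box={'s':(375,450,300,390),'t':(180,245,230,285)}
om={}
for f,k in((fs,'s'),(ft,'t')):
    x0,x1,y0,y1=box[k];c=f['color'][y0:y1,x0:x1].astype(int)
    hsv=cv2.cvtColor(f['color'],cv2.COLOR_RGB2HSV)[y0:y1,x0:x1]
    om[k]=(c.max(2)<100)|((hsv[...,1]>110)&(hsv[...,0]<25)); print(k,om[k].sum(),c[2,2])
    for row in om[k][::2]: print(''.join('#' if a else '.' for a in row))
def cost(p,views):
    e=0
    for f,k in views:
        b=box[k];m=polymask(f,boxpts(p[:2],p[2],28,0,70),b)|polymask(f,boxpts(P[:2],P[2],8,75,119),b)
        m=cv2.GaussianBlur(down(m),(0,0),.8);e+=((m-om[k])**2).sum()
    return e
P=[600,230,0]
P=list(atz(fs,(416,338),90)[:2])+[0]
for views in([(fs,'s')],[(ft,'t')],[(fs,'s'),(ft,'t')]):
    best=None
    for y in np.deg2rad([0,20,40,60]):
        s=[P[0],P[1],y]
        q=minimize(cost,s,args=(views,),method='Nelder-Mead',options=dict(initial_simplex=[s,[s[0]+8,s[1],y],[s[0],s[1]+8,y],[s[0],s[1],y+.2]],xatol=.02,fatol=.05))
        if best is None or q.fun<best.fun: best=q
    print('stand',[v[1] for v in views],np.round(best.x[:2],2),np.degrees(best.x[2])%90,best.fun)
E
python3 standfit.py
```

```text
[496.6 294.8] 20.7 46.34
    [496.4 294.6] 20.1 45.5
    [496.2 294.5] 19.5 45.5
    [496.1 294.5] 20.7 45.53
    [496.2 294.6] 20.9 45.55
    [496.1 294.5] 20.5 45.51
s 1 [496.15 294.51] 19.52466884413994 45.50049591064453
    [496.8 296.4] 16.5 15.31
    [496.8 296.4] 16.9 15.34
    [496.9 296.4] 19.8 15.32
    [496.9 296.4] 18.6 15.27
    [496.9 296.3] 18.4 15.32
    [496.8 296.4] 15.9 15.32
t 1 [496.86 296.4 ] 18.598807955428963 15.273957252502441
    [496.6 295. ] 20.5 67.24
    [496.5 295.1] 20.2 66.97
    [496.5 295.1] 21.4 67.17
    [496.6 295.1] 20.3 67.33
    [496.5 295. ] 19.8 67.25
    [496.7 295.2] 20.8 67.36
s 2 [496.52 295.09] 20.15718918455505 66.96745300292969
s 1780 [122 128 119]
...........................................................................
...........................................................................
...........................................................................
...........................................................................
...........................................................................
.............
[... 4396 characters left out ...]
########............................
..........................####...................................
.................................................................
.................................................................
.................................................................
.................................................................
.................................................................
.................................................................
stand ['s'] [497.81 293.21] 18.210760760171198 125.41973876953125
stand ['t'] [497.38 293.39] 17.706142660583485 131.46754455566406
stand ['s', 't'] [497.62 293.13] 18.125928647501734 258.5064697265625
```

```bash
cat >> h.py <<'E'
def to(x,y,z,yawdeg,tilt=None):
    s=r.sense();R0=R.from_euler('xyz',s['tcp_rot']);R1=R.from_euler('xyz',[np.pi,0,np.radians(yawdeg)])
    rv=np.degrees((R0.inv()*R1).as_rotvec());d=R0.inv().apply(np.array([x,y,z])-s['eef_pos'])
    print('turn',np.round(rv,1),'shift',np.round(d,1),'dist',np.linalg.norm(d))
E
python3 - <<'E'
from h import *
to(496.5,295.1,190,109)
a=[r.sense()['eef_pos'] for _ in range(5)];print(np.round(a,2))
import pickle
fs,ft=pickle.load(open('f0.pkl','rb'))
print('cone',atz(ft,(203.2,203),10),'jar',atz(ft,(455,260),30),'pink',atz(ft,(166,254),70))
E
```

```text
turn [-0.  -0.  57.4] shift [-413.4 -221.7   41.3] dist 470.9145911631399
[[146.61 607.56 231.29]
 [146.61 607.56 231.29]
 [146.61 607.56 231.29]
 [146.61 607.56 231.29]
 [146.61 607.56 231.29]]
cone [639.45580318 327.02366903  10.        ] jar [ 493.44442396 -308.16967686   30.        ] pink [504.56824    402.06004574  70.        ]
```

play_rows:
  moves:
    - [[0, 0, 5.7], [-41, -22, 4], 1]
    - [[0, 0, 11.5], [-83, -44, 8], 1]
    - [[0, 0, 17.2], [-124, -67, 12], 1]
    - [[0, 0, 23], [-165, -89, 16.5], 1]
    - [[0, 0, 28.7], [-207, -111, 20.6], 1]
    - [[0, 0, 34.4], [-248, -133, 25], 1]
    - [[0, 0, 40], [-289, -155, 29], 1]
    - [[0, 0, 46], [-331, -177, 33], 1]
    - [[0, 0, 51.7], [-372, -199.5, 37], 1]
    - [[0, 0, 57.4], [-413.4, -221.7, 41.3], 1]
    - [[0, 0, 57.4], [-413.4, -221.7, 41.3], 1]
    - [[0, 0, 57.4], [-413.4, -221.7, 41.3], 1]
    - [[0, 0, 57.4], [-413.4, -221.7, 41.3], 1]
    - [[0, 0, 57.4], [-413.4, -221.7, 41.3], 1]
    - [[0, 0, 57.4], [-413.4, -221.7, 41.3], 1]

```text
clock: 2.4
eef_pos: [495.7, 296.0, 190.2]
tcp_rot: [3.141, -0.0, 1.905]
contact_force: [0.2, 0.1, 0.1]
opening: 1.001
```

```bash
python3 - <<'E'
from h import *
s=r.sense();print(s)
f=grab('scene','s1.png');g=grab('top','t1.png')
a=f['color'][260:400,330:500,::-1];cv2.imwrite('pics/s1c.png',cv2.resize(a,None,fx=4,fy=4))
to(496.5,295.1,82,109)
E
```

```text
{'clock': 2.4, 'qpos': array([5.35672130e-01, 3.22529541e-01, 1.77714275e+00, 1.39512001e-04,
       1.04167047e+00, 2.01390649e-01]), 'qvel': array([-0.00433156,  0.00202952, -0.0023158 , -0.00122652, -0.00158817,
       -0.00230549]), 'joint_efforts': array([-2.32774545e-01, -5.57461846e+01, -3.17165852e+01, -6.87784312e-03,
        1.85122255e-03, -1.42799494e-03]), 'eef_pos': array([495.73754212, 296.04323316, 190.19387706]), 'tcp_rot': array([ 3.14137191e+00, -1.68003112e-04,  1.90500742e+00]), 'contact_force': array([0.24838083, 0.13750956, 0.12140751]), 'wrist_torque': array([ 0.02592215, -0.07108958,  0.0256634 ]), 'opening': 1.001237964203181}
turn [ 0.  -0.   0.1] shift [ -0.8   0.3 108.1] dist 108.15231306918362
```

View pics/s1c.png

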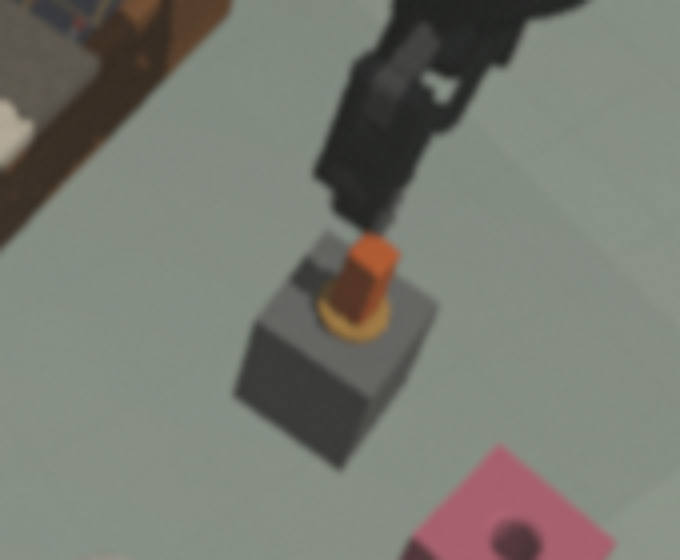

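The gripper is directly above the pin, with both fingers clear of the handle. Next it goes down and grips.

play_rows:
  moves:
    - [[0, 0, 0.1], [-0.8, 0.3, 25], 1]
    - [[0, 0, 0.1], [-0.8, 0.3, 50], 1]
    - [[0, 0, 0.1], [-0.8, 0.3, 70], 1]
    - [[0, 0, 0.1], [-0.8, 0.3, 88], 1]
    - [[0, 0, 0.1], [-0.8, 0.3, 100], 1]
    - [[0, 0, 0.1], [-0.8, 0.3, 108], 1]
    - [[0, 0, 0.1], [-0.8, 0.3, 108], 1]
    - [[0, 0, 0.1], [-0.8, 0.3, 108], 1]
    - [[0, 0, 0.1], [-0.8, 0.3, 108], 0.5]
    - [[0, 0, 0.1], [-0.8, 0.3, 108], 0.3]
    - [[0, 0, 0.1], [-0.8, 0.3, 108], 0.2]
    - [[0, 0, 0.1], [-0.8, 0.3, 108], 0.1]
    - [[0, 0, 0.1], [-0.8, 0.3, 108], 0]
    - [[0, 0, 0.1], [-0.8, 0.3, 108], 0]
    - [[0, 0, 0.1], [-0.8, 0.3, 108], 0]
    - [[0, 0, 0.1], [-0.8, 0.3, 108], 0]
    - [[0, 0, 0.1], [-0.8, 0.3, 108], 0]
  newtons: 60

```text
clock: 4.2
eef_pos: [496.7, 295.3, 82.4]
tcp_rot: [3.141, -0.0, 1.903]
contact_force: [0.3, -0.6, 4.9]
opening: 0.177
```

```bash
python3 - <<'E'
from h import *
s=r.sense();print(s['eef_pos'],s['opening'],s['contact_force'],s['wrist_torque'])
f=grab('scene','s2.png');g=grab('top','t2.png')
a=f['color'][260:400,330:500,::-1];cv2.imwrite('pics/s2c.png',cv2.resize(a,None,fx=4,fy=4))
E
```

```text
[496.742182   295.26555752  82.44087541] 0.177224757355298 [ 0.30048733 -0.59604543  4.87777045] [-0.05034846  0.07217848 -0.02548081]
```

View pics/s2c.png

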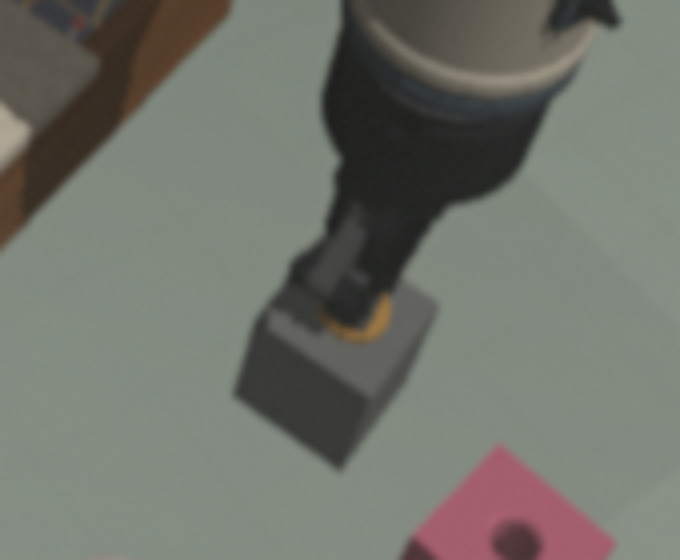

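The pads closed on the handle at opening 0.177, about 15 mm. Next is the lift.

play_rows:
  moves:
    - [[0, 0, 0], [0, 0, -10], 0]
    - [[0, 0, 0], [0, 0, -25], 0]
    - [[0, 0, 0], [0, 0, -45], 0]
    - [[0, 0, 0], [0, 0, -65], 0]
    - [[0, 0, 0], [0, 0, -85], 0]
    - [[0, 0, 0], [0, 0, -100], 0]
    - [[0, 0, 0], [0, 0, -110], 0]
    - [[0, 0, 0], [0, 0, -110], 0]
    - [[0, 0, 0], [0, 0, -110], 0]
    - [[0, 0, 0], [0, 0, -110], 0]
  newtons: 60

```text
clock: 5.3
eef_pos: [496.2, 294.9, 191.6]
tcp_rot: [-3.141, 0.0, 1.903]
contact_force: [-0.1, -0.6, -0.8]
opening: 0.181
```

```bash
python3 - <<'E'
from h import *
s=r.sense();print(s['eef_pos'],s['tcp_rot'],s['opening'],s['contact_force'],s['wrist_torque'])
f=grab('scene','s3.png');g=grab('top','t3.png')
import pickle;pickle.dump((f,g,s),open('f3.pkl','wb'))
a=f['color'][230:380,330:500,::-1];cv2.imwrite('pics/s3c.png',cv2.resize(a,None,fx=4,fy=4))
e=s['eef_pos']
print(proj(f,[e+[0,0,19-97+97-93-4+0]]), proj(f,[[e[0],e[1],e[2]-82.4+4],[e[0],e[1],e[2]-82.4+70]]))
to(594.9,51.5,192.4,109)
E
```

```text
[496.15966175 294.93283227 191.6350516 ] [-3.14089650e+00  1.52787447e-04  1.90283731e+00] 0.1812354471624334 [-0.08438605 -0.58922926 -0.77846343] [-0.02432594  0.00901397  0.01568977]
[[422.86921099 324.41523443]] [[422.82170309 324.54263779]
 [431.19585664 302.08542055]]
turn [-0.1  0.   0. ] shift [-262.3   14.    -0.8] dist 262.6842194203932
```

View pics/s3c.png

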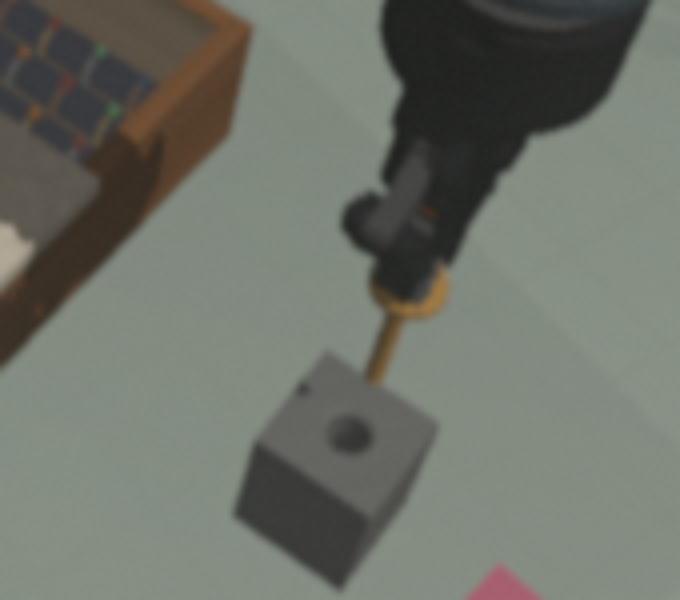

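The pin is held straight, with its tip at about (423,325), where I predicted it. The empty stand hole shows at about (417,338). Next I move over the case hole.

play_rows:
  moves:
    - [[0, 0, 0], [-15, 1, -0.8], 0]
    - [[0, 0, 0], [-40, 2, -0.8], 0]
    - [[0, 0, 0], [-70, 4, -0.8], 0]
    - [[0, 0, 0], [-105, 6, -0.8], 0]
    - [[0, 0, 0], [-140, 8, -0.8], 0]
    - [[0, 0, 0], [-175, 9.5, -0.8], 0]
    - [[0, 0, 0], [-205, 11, -0.8], 0]
    - [[0, 0, 0], [-235, 12.5, -0.8], 0]
    - [[0, 0, 0], [-252, 13.5, -0.8], 0]
    - [[0, 0, 0], [-262.3, 14, -0.8], 0]
    - [[0, 0, 0], [-262.3, 14, -0.8], 0]
    - [[0, 0, 0], [-262.3, 14, -0.8], 0]
    - [[0, 0, 0], [-262.3, 14, -0.8], 0]

```text
clock: 6.7
eef_pos: [594.5, 52.5, 192.3]
tcp_rot: [-3.14, -0.0, 1.904]
contact_force: [0.2, 0.2, -0.7]
opening: 0.177
```

```bash
python3 - <<'E'
from h import *
s=r.sense();print(s['eef_pos'],s['tcp_rot'],s['opening'],s['contact_force'],s['wrist_torque'])
f=grab('scene','s4.png');g=grab('top','t4.png')
import pickle;pickle.dump((f,g,s),open('f4.pkl','wb'))
a=f['color'][190:290,230:360,::-1];cv2.imwrite('pics/s4c.png',cv2.resize(a,None,fx=6,fy=6,interpolation=2))
a=g['color'][170:260,260:380,::-1];cv2.imwrite('pics/t4c.png',cv2.resize(a,None,fx=6,fy=6,interpolation=2))
e=s['eef_pos']
print('tip',proj(f,[[e[0],e[1],e[2]-82.4+4],[e[0],e[1],e[2]-82.4+70]]),proj(f,[[594.9,51.5,85]]))
# stand hole dark centroid
x0,x1,y0,y1=395,440,322,352
for q,b in((f,(409,427,331,347)),(g,(200,224,248,268))):
    c=q['color'][b[2]:b[3],b[0]:b[1]].max(2).astype(float);print(c.astype(int))
E
```

```text
[594.53640764  52.5425415  192.31192147] [-3.14049153e+00 -1.99962926e-04  1.90372613e+00] 0.17747588775220932 [ 0.16443353  0.18080815 -0.73329228] [-0.02378507  0.05100196 -0.01756916]
tip [[290.83761283 249.71574895]
 [290.21927811 225.14881666]] [[290.61814468 259.30905902]]
[[ 99 100 100 102 102 102 103 102 101 101 100 101 101 100 100 100  99 100]
 [100 100 101 102 103 103 102 101  98 100  98  98 100 100 101 100 101 100]
 [100 101 104 104 101  98  95  92  91  92  92  95  97 100 101 100 100 102]
 [101 101 102  99  93  87  84  80  77  78  80  86  91  97 101 101 102 101]
 [ 99 101 100  92  83  78  76  72  68  65  67  76  84  90  98 100 101 101]
 [100 100  96  86  80  77  75  71  65  61  60  63  72  83  93  99 101 101]
 [102  98  92  84  79  74  72  67  63  60  57  57  64  75  89  97 101 100]
 [101  98  91  82  76  69  65  62  61  58  55  55  60  69  84  98 100 100]
 [101  98  92  82  73  64  60  59  58  58  57  54  56  68  85  96 100 100]
 [101  99  94  80  69  62  58  59  59  56  56  54  57  70  88  98  99 100]
 [100 101  96  87  75  64  58  58  57  56  55  57  67  81  94  99 101 
[... 1701 characters left out ...]
93  93  94  93  90  92  87  79  78  74  79  84  89  91  92  92  91
   90  91  90  92  89  77]
 [110  97  92  93  92  91  91  89  93  91  91  90  90  92  95  93  88  91
   90  91  91  91  89  82]
 [114  99  95  95  93  91  92  94  94  95  92  93  92  93  90  92  89  91
   93  91  92  91  91  84]
 [120 105  93  92  91  91  92  92  95  92  93  92  92  94  93  91  89  93
   89  91  89  88  83  79]
 [124 107  96  92  93  92  90  93  94  94  92  89  93  93  92  89  88  91
   89  85  82  77  72  60]
 [126 110  96  94  92  94  95  92  93  94  93  92  90  92  89  87  84  82
   77  66  59  55  50  50]
 [129 118 101  93  95  96  95  93  95  92  93  90  88  83  80  71  67  57
   52  49  48  54  66  77]]
```

View pics/s4c.png

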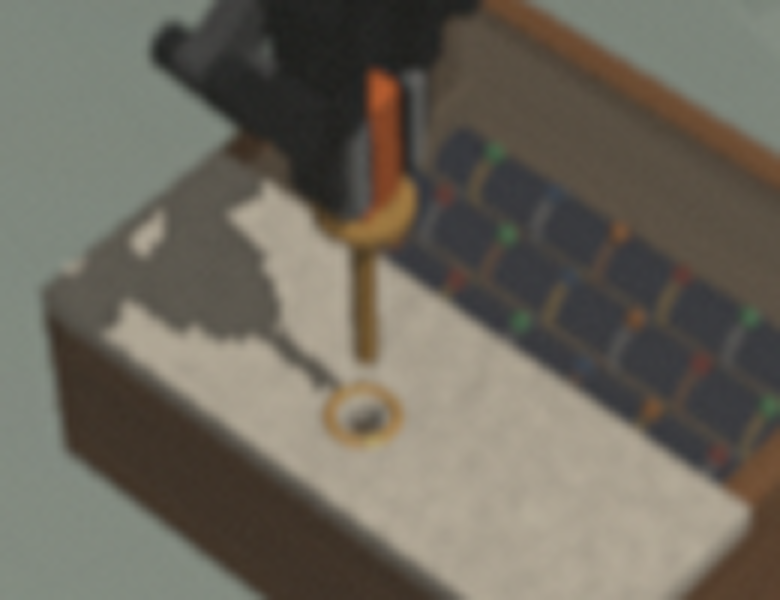

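View pics/t4c.png

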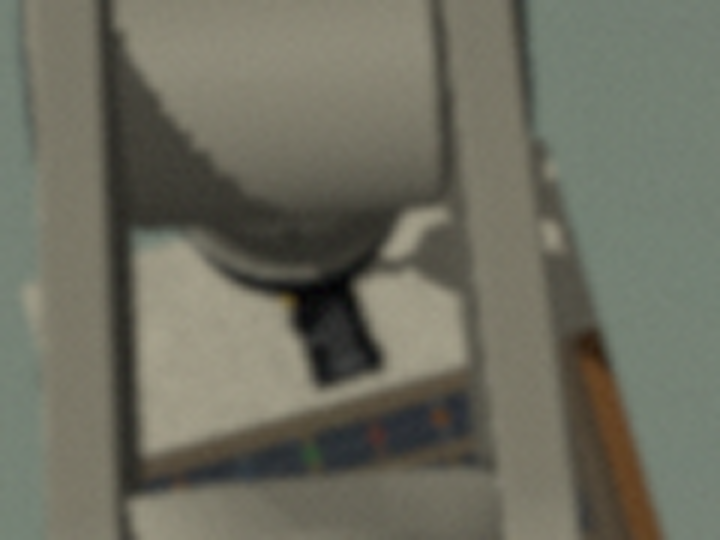

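```bash
python3 - <<'E'
from h import *
import pickle
f,g,s=pickle.load(open('f4.pkl','rb'));e=s['eef_pos']
c=f['color'].astype(float);w=(c[...,0]-c[...,2])
for v in range(232,253):
    row=w[v,282:300]; print(v,row.astype(int), end=' ')
    b=np.clip(row-22,0,None);print(round((b*np.arange(282,300)).sum()/b.sum(),2) if b.sum() else '')
zs=np.arange(115,170,8);p=proj(f,[[e[0],e[1],z] for z in zs]);print(np.round(p,2))
print('dpx per mm toolx',proj(f,[[e[0]-.326,e[1]+.945,125]])-proj(f,[[e[0],e[1],125]]), 'jaw', proj(f,[[e[0]+.945,e[1]+.326,125]])-proj(f,[[e[0],e[1],125]]))
# fit stand hole
E
```

```text
232 [26 26 27 26 26 25 27 34 41 46 40 27 15  7  1 -5 -5 -5] 289.23
233 [27 26 26 27 26 25 26 34 45 52 42 27 16  6 -2 -6 -4 -5] 289.35
234 [25 25 26 26 26 26 27 37 52 58 43 28 21 16  9  1 -2 -5] 289.66
235 [26 26 26 25 26 26 27 40 56 60 42 29 24 21 19 12  5 -2] 289.67
236 [26 26 26 27 26 27 28 39 57 60 43 29 25 25 24 21 16  9] 289.82
237 [26 27 25 27 26 27 28 40 57 60 43 29 26 26 25 25 23 18] 290.08
238 [25 25 26 25 26 26 29 39 56 61 43 28 25 24 25 26 24 23] 290.31
239 [25 27 26 26 26 26 27 40 57 60 43 28 24 25 25 26 24 24] 290.26
240 [25 25 27 27 27 27 27 39 56 61 42 29 25 25 25 24 24 25] 290.24
241 [27 27 27 27 27 27 28 39 56 60 44 29 25 25 26 24 25 25] 290.15
242 [26 27 26 27 26 25 27 39 56 61 45 30 25 25 25 25 25 25] 290.34
243 [26 27 26 26 26 25 25 38 56 62 49 32 26 24 25 25 26 26] 290.57
244 [26 27 27 25 26 26 26 37 56 62 48 32 25 24 24 26 27 26] 290.56
245 [26 27 27 26 27 26 27 35 54 61 49 32 25 24 25 25 25 27] 290.47
246 [26 27 26 27 25 26 27 35 55 62 49 32 24 24 25 25 26 26] 290.5
247 [28 27 27 26 25 26 27 35 55 63 50 32 25 24 25 24 24 25] 290.26
248 [26 26 26 25 25 26 27 34 55 61 48 32 25 25 26 26 25 26] 290.68
249 [20 23 24 25 25 26 26 33 49 55 42 29 25 25 25 25 25 25] 291.01
250 [17 20 23 25 26 25 26 30 39 41 33 26 24 26 25 26 25 26] 291.33
251 [14 16 19 23 26 25 26 28 30 30 27 25 26 25 27 25 26 26] 292.05
252 [14 14 16 19 23 25 25 25 27 26 26 26 26 26 26 26 26 25] 292.98
[[290.83 249.33]
 [290.76 246.5 ]
 [290.68 243.63]
 [290.61 240.72]
 [290.54 237.76]
 [290.46 234.77]
 [290.38 231.73]]
dpx per mm toolx [[0.43809995 0.27516791]] jaw [[-0.36063864  0.34336807]]
```

```bash
python3 - <<'E'
from h import *
to(595.4,51.0,167,109)
E
```

```text
turn [-0.  -0.   0.1] shift [-1.7  0.2 25.4] dist 25.497441883164793
```

play_rows:
  moves:
    - [[0, 0, 0.1], [-1.7, 0.3, 5], 0]
    - [[0, 0, 0.1], [-1.7, 0.3, 12], 0]
    - [[0, 0, 0.1], [-1.7, 0.3, 18], 0]
    - [[0, 0, 0.1], [-1.7, 0.3, 22], 0]
    - [[0, 0, 0.1], [-1.7, 0.3, 25], 0]
    - [[0, 0, 0.1], [-1.7, 0.3, 25], 0]
    - [[0, 0, 0.1], [-1.7, 0.3, 25], 0]
    - [[0, 0, 0.1], [-1.7, 0.3, 25], 0]

```text
clock: 7.6
eef_pos: [595.6, 50.9, 167.7]
tcp_rot: [-3.141, 0.0, 1.902]
contact_force: [1.0, 0.3, -0.4]
opening: 0.176
```

```bash
python3 - <<'E'
from h import *
s=r.sense();print(s['eef_pos'],s['tcp_rot'],s['contact_force'],s['wrist_torque'])
f=grab('scene','s5.png')
a=f['color'][230:280,255:325,::-1];cv2.imwrite('pics/s5c.png',cv2.resize(a,None,fx=10,fy=10,interpolation=2))
to(595.4,51.0,164,109)
E
```

```text
[595.64885925  50.93844525 167.66999758] [-3.14111721e+00  1.06398277e-04  1.90218408e+00] [ 0.95139004  0.26868482 -0.37535782] [-0.03293858 -0.0015975  -0.01809109]
turn [-0.  0. -0.] shift [ 0.1 -0.2  3.7] dist 3.712610109295051
```

View pics/s5c.png

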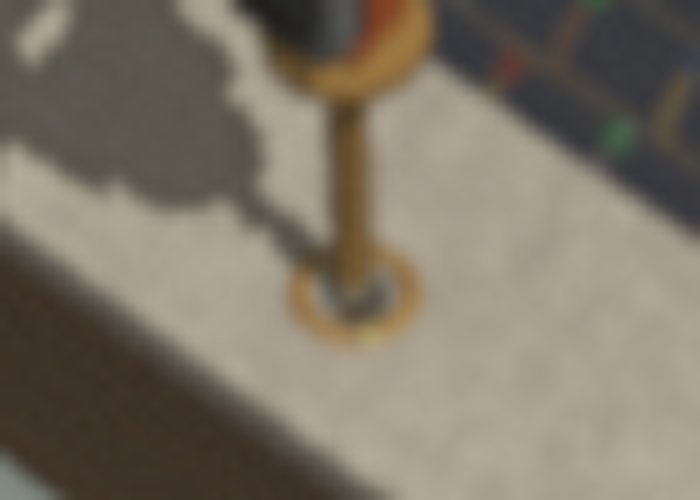

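The tip is over the ring, whose centre is at crop (357,293). The shaft sits about 0.4 px to the left at crop (351), so I'll nudge it and then descend slowly.

play_rows:
  moves:
    - [[0, 0, 0], [0.5, -0.4, 1], 0]
    - [[0, 0, 0], [0.5, -0.4, 2], 0]
    - [[0, 0, 0], [0.5, -0.4, 3], 0]
    - [[0, 0, 0], [0.5, -0.4, 4], 0]
    - [[0, 0, 0], [0.5, -0.4, 4.7], 0]
    - [[0, 0, 0], [0.5, -0.4, 5.2], 0]

```text
clock: 8.25
eef_pos: [595.1, 51.3, 162.4]
tcp_rot: [-3.141, 0.0, 1.902]
contact_force: [0.4, 0.8, -0.6]
opening: 0.179
```

```bash
python3 - <<'E'
from h import *
s=r.sense();print(s['eef_pos'],s['tcp_rot'],s['contact_force'],s['wrist_torque'])
f=grab('scene','s6.png')
a=f['color'][230:280,255:325,::-1];cv2.imwrite('pics/s6c.png',cv2.resize(a,None,fx=10,fy=10,interpolation=2))
E
```

```text
[595.06769392  51.31564408 162.36603247] [-3.14103208e+00  4.72562945e-05  1.90216616e+00] [ 0.36359498  0.82681088 -0.61259861] [-0.02308178 -0.00174297  0.00417696]
```

View pics/s6c.png

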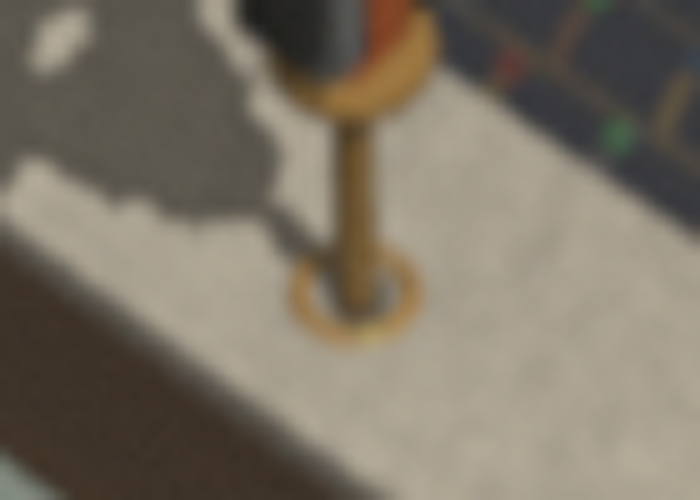

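The tip is at the mouth and centred in the ring, and there is no contact force.

play_rows:
  moves:
    - [[0, 0, 0], [0, 0, 0.7], 0]
    - [[0, 0, 0], [0, 0, 1.4], 0]
    - [[0, 0, 0], [0, 0, 2.1], 0]
    - [[0, 0, 0], [0, 0, 2.8], 0]
    - [[0, 0, 0], [0, 0, 3.2], 0]

```text
clock: 8.8
eef_pos: [595.0, 51.3, 159.1]
tcp_rot: [-3.141, 0.0, 1.902]
contact_force: [0.2, -0.6, -1.2]
opening: 0.179
```

play_rows:
  moves:
    - [[0, 0, 0], [0, 0, 1], 0]
    - [[0, 0, 0], [0, 0, 2], 0]
    - [[0, 0, 0], [0, 0, 3], 0]
    - [[0, 0, 0], [0, 0, 4], 0]
    - [[0, 0, 0], [0, 0, 5], 0]
    - [[0, 0, 0], [0, 0, 6], 0]
    - [[0, 0, 0], [0, 0, 6.5], 0]

```text
clock: 9.5
eef_pos: [594.9, 51.3, 152.4]
tcp_rot: [-3.141, -0.0, 1.902]
contact_force: [0.5, -0.9, -0.3]
opening: 0.183
```

play_rows:
  moves:
    - [[0, 0, 0], [0, 0, 1], 0]
    - [[0, 0, 0], [0, 0, 2], 0]
    - [[0, 0, 0], [0, 0, 3], 0]
    - [[0, 0, 0], [0, 0, 4], 0]
    - [[0, 0, 0], [0, 0, 4], 0]

```text
clock: 10.0
eef_pos: [594.9, 51.3, 148.2]
tcp_rot: [-3.141, -0.0, 1.902]
contact_force: [0.1, -0.3, -0.8]
opening: 0.179
```

play_rows:
  moves:
    - [[0, 0, 0], [0, 0, 1], 0]
    - [[0, 0, 0], [0, 0, 2], 0]
    - [[0, 0, 0], [0, 0, 3], 0]
    - [[0, 0, 0], [0, 0, 4], 0]
    - [[0, 0, 0], [0, 0, 4], 0]

```text
clock: 10.5
eef_pos: [594.8, 51.3, 144.1]
tcp_rot: [-3.14, -0.0, 1.902]
contact_force: [0.0, -0.3, -0.4]
opening: 0.175
```

play_rows:
  moves:
    - [[0, 0, 0], [0, 0, 1], 0]
    - [[0, 0, 0], [0, 0, 2], 0]
    - [[0, 0, 0], [0, 0, 3], 0]
    - [[0, 0, 0], [0, 0, 4], 0]
    - [[0, 0, 0], [0, 0, 4], 0]

```text
clock: 11.0
eef_pos: [594.6, 51.3, 139.9]
tcp_rot: [-3.14, -0.0, 1.902]
contact_force: [-1.1, 0.2, -0.2]
opening: 0.176
```

play_rows:
  moves:
    - [[0, 0, 0], [0, 0.2, 1], 0]
    - [[0, 0, 0], [0, 0.4, 2], 0]
    - [[0, 0, 0], [0, 0.4, 3], 0]
    - [[0, 0, 0], [0, 0.4, 4], 0]
    - [[0, 0, 0], [0, 0.4, 4], 0]

```text
clock: 11.5
eef_pos: [594.9, 51.4, 135.7]
tcp_rot: [-3.14, -0.0, 1.902]
contact_force: [0.5, -0.7, -0.9]
opening: 0.179
```

play_rows:
  moves:
    - [[0, 0, 0], [0, 0, 1], 0]
    - [[0, 0, 0], [0, 0, 2], 0]
    - [[0, 0, 0], [0, 0, 3], 0]
    - [[0, 0, 0], [0, 0, 4], 0]
    - [[0, 0, 0], [0, 0, 4], 0]

```text
clock: 12.0
eef_pos: [594.8, 51.4, 131.5]
tcp_rot: [-3.139, -0.0, 1.902]
contact_force: [0.3, -0.0, -0.4]
opening: 0.18
```

play_rows:
  moves:
    - [[0, 0, 0], [0, 0, 1], 0]
    - [[0, 0, 0], [0, 0, 2], 0]
    - [[0, 0, 0], [0, 0, 3], 0]
    - [[0, 0, 0], [0, 0, 4], 0]
    - [[0, 0, 0], [0, 0, 4], 0]

```text
clock: 12.5
eef_pos: [594.7, 51.3, 127.3]
tcp_rot: [-3.139, -0.0, 1.902]
contact_force: [0.2, 0.6, 0.1]
opening: 0.179
```

play_rows:
  moves:
    - [[0, 0, 0], [0, 0.1, 1], 0]
    - [[0, 0, 0], [0, 0.2, 2], 0]
    - [[0, 0, 0], [0, 0.2, 3], 0]
    - [[0, 0, 0], [0, 0.2, 4], 0]
    - [[0, 0, 0], [0, 0.2, 4], 0]

```text
clock: 13.0
eef_pos: [594.7, 51.4, 123.1]
tcp_rot: [-3.139, -0.0, 1.902]
contact_force: [-0.6, -0.1, -1.0]
opening: 0.181
```

play_rows:
  moves:
    - [[0, 0, 0], [0, 0, 1], 0]
    - [[0, 0, 0], [0, 0, 2], 0]
    - [[0, 0, 0], [0, 0, 3], 0]
    - [[0, 0, 0], [0, 0, 3.5], 0]
    - [[0, 0, 0], [0, 0, 3.5], 0]

```text
clock: 13.5
eef_pos: [594.7, 51.4, 119.6]
tcp_rot: [-3.139, -0.001, 1.902]
contact_force: [-0.9, 0.5, -0.5]
opening: 0.181
```

play_rows:
  moves:
    - [[0, 0, 0], [0, 0, 0.8], 0]
    - [[0, 0, 0], [0, 0, 1.6], 0]
    - [[0, 0, 0], [0, 0, 2.4], 0]
    - [[0, 0, 0], [0, 0, 3], 0]
    - [[0, 0, 0], [0, 0, 3], 0]

```text
clock: 14.0
eef_pos: [594.8, 51.4, 116.8]
tcp_rot: [-3.139, -0.0, 1.902]
contact_force: [-0.7, -0.8, 2.3]
opening: 0.183
```

```bash
python3 - <<'E'
from h import *
for i in range(3):
    s=r.sense();print(s['eef_pos'],s['contact_force'])
f=grab('scene','s7.png')
print(r.sense()['contact_force'])
a=f['color'][180:330,230:400,::-1];cv2.imwrite('pics/s7c.png',cv2.resize(a,None,fx=4,fy=4,interpolation=2))
E
```

```text
[594.7744478   51.41516092 116.77261235] [-0.7210352  -0.8054151   2.32783109]
[594.7744478   51.41516092 116.77261235] [-0.7210352  -0.8054151   2.32783109]
[594.7744478   51.41516092 116.77261235] [-0.7210352  -0.8054151   2.32783109]
[-1.30999401 -0.62552311  2.48042281]
```

View pics/s7c.png

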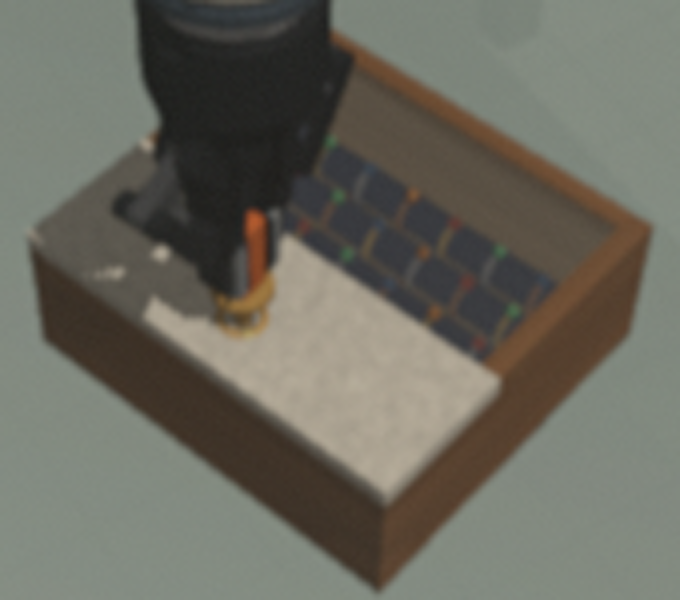

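The pin is fully in the hole, and the first catch contact shows as a force rise of about 3 N. Now I press in small steps.

play_rows:
  moves:
    - [[0, 0, 0], [0, 0, 0.5], 0]
    - [[0, 0, 0], [0, 0, 1], 0]
    - [[0, 0, 0], [0, 0, 1.5], 0]
    - [[0, 0, 0], [0, 0, 2], 0]
    - [[0, 0, 0], [0, 0, 2.5], 0]
    - [[0, 0, 0], [0, 0, 3], 0]
    - [[0, 0, 0], [0, 0, 3], 0]

```text
clock: 14.75
eef_pos: [595.0, 51.4, 114.1]
tcp_rot: [-3.139, -0.0, 1.902]
contact_force: [-0.7, 0.5, 5.5]
opening: 0.175
```

play_rows:
  moves:
    - [[0, 0, 0], [0, 0, 0.5], 0]
    - [[0, 0, 0], [0, 0, 1], 0]
    - [[0, 0, 0], [0, 0, 1.5], 0]
    - [[0, 0, 0], [0, 0, 2], 0]
    - [[0, 0, 0], [0, 0, 2], 0]

```text
clock: 15.25
eef_pos: [595.0, 51.5, 112.4]
tcp_rot: [-3.14, -0.0, 1.902]
contact_force: [-1.6, 0.0, 6.0]
opening: 0.178
```

```bash
python3 - <<'E'
from h import *
f=grab('scene','s8.png')
print(r.sense()['contact_force'])
a=f['color'][180:330,230:400,::-1];cv2.imwrite('pics/s8c.png',cv2.resize(a,None,fx=4,fy=4,interpolation=2))
E
```

```text
[-1.43186003 -0.4010666   6.04834092]
```

View pics/s8c.png

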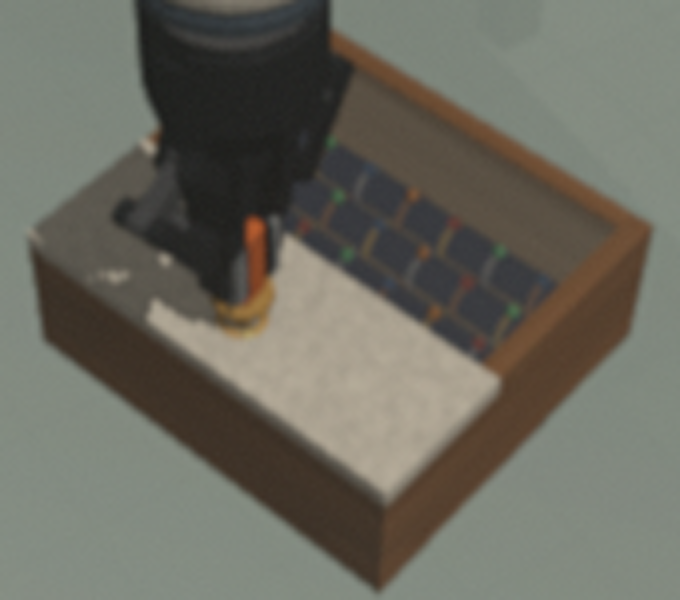

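The drawer is still shut. The force is about 6.7 N net, which fits roughly 5 mm of travel, so I press in finer steps.

play_rows:
  moves:
    - [[0, 0, 0], [0, 0, 0.3], 0]
    - [[0, 0, 0], [0, 0, 0.6], 0]
    - [[0, 0, 0], [0, 0, 0.9], 0]
    - [[0, 0, 0], [0, 0, 0.9], 0]
    - [[0, 0, 0], [0, 0, 0.9], 0]

```text
clock: 15.8
eef_pos: [595.0, 51.4, 111.9]
tcp_rot: [-3.14, -0.0, 1.902]
contact_force: [-1.2, -1.5, 6.2]
opening: 0.178
```

```bash
python3 - <<'E'
from h import *
f=grab('scene','s9.png')
print(r.sense()['contact_force'])
a=f['color'][180:330,230:400,::-1];cv2.imwrite('pics/s9c.png',cv2.resize(a,None,fx=4,fy=4,interpolation=2))
E
```

```text
[-2.20846781 -0.1305648   6.92848376]
```

View pics/s9c.png

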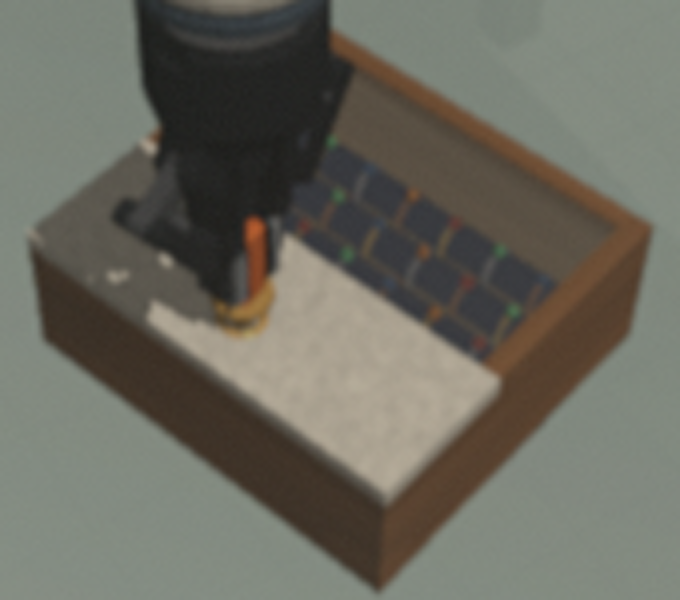

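play_rows:
  moves:
    - [[0, 0, 0], [0, 0, 0.4], 0]
    - [[0, 0, 0], [0, 0, 0.8], 0]
    - [[0, 0, 0], [0, 0, 1.2], 0]
    - [[0, 0, 0], [0, 0, 1.2], 0]
    - [[0, 0, 0], [0, 0, 1.2], 0]

```text
clock: 16.35
eef_pos: [595.0, 51.4, 111.0]
tcp_rot: [-3.14, -0.0, 1.902]
contact_force: [-0.7, -0.4, 5.4]
opening: 0.177
```

```bash
python3 - <<'E'
from h import *
f=grab('scene','s10.png')
print(r.sense()['contact_force'],r.sense()['eef_pos'])
a=f['color'][180:330,230:400,::-1];cv2.imwrite('pics/s10c.png',cv2.resize(a,None,fx=4,fy=4,interpolation=2))
E
```

```text
[-1.35850721  0.0057335   5.45008813] [595.00702583  51.45074309 110.99684578]
```

View pics/s10c.png

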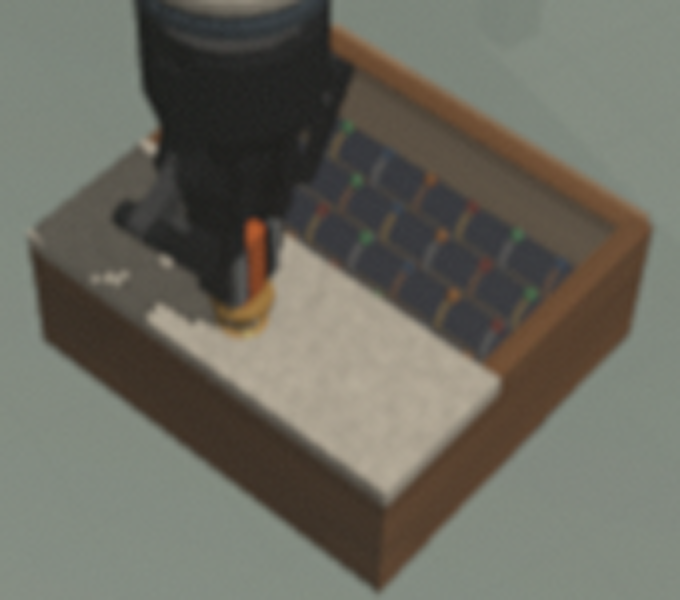

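The drawer is moving: the tray rows shifted toward the front. I hold still while it runs out.

play_rows:
  moves:
    - [[0, 0, 0], [0, 0, 0.2], 0]
    - [[0, 0, 0], [0, 0, 0.2], 0]
    - [[0, 0, 0], [0, 0, 0.2], 0]
    - [[0, 0, 0], [0, 0, 0.2], 0]
    - [[0, 0, 0], [0, 0, 0.2], 0]
    - [[0, 0, 0], [0, 0, 0.2], 0]
    - [[0, 0, 0], [0, 0, 0.2], 0]
    - [[0, 0, 0], [0, 0, 0.2], 0]
    - [[0, 0, 0], [0, 0, 0.2], 0]
    - [[0, 0, 0], [0, 0, 0.2], 0]
    - [[0, 0, 0], [0, 0, 0.2], 0]
    - [[0, 0, 0], [0, 0, 0.2], 0]
    - [[0, 0, 0], [0, 0, 0.2], 0]
    - [[0, 0, 0], [0, 0, 0.2], 0]
    - [[0, 0, 0], [0, 0, 0.2], 0]
    - [[0, 0, 0], [0, 0, 0.2], 0]
    - [[0, 0, 0], [0, 0, 0.2], 0]
    - [[0, 0, 0], [0, 0, 0.2], 0]

```text
clock: 18.2
eef_pos: [595.0, 51.4, 111.1]
tcp_rot: [-3.14, -0.0, 1.902]
contact_force: [-2.0, -0.8, 4.8]
opening: 0.182
```

```bash
python3 - <<'E'
from h import *
f=grab('scene','s11.png')
print(r.sense()['contact_force'],r.sense()['eef_pos'])
a=f['color'][170:330,220:410,::-1];cv2.imwrite('pics/s11c.png',cv2.resize(a,None,fx=3.7,fy=3.7,interpolation=2))
E
```

```text
[-1.5951266  -0.44799371  5.31311319] [594.98981883  51.44410471 111.07735861]
```

View pics/s11c.png

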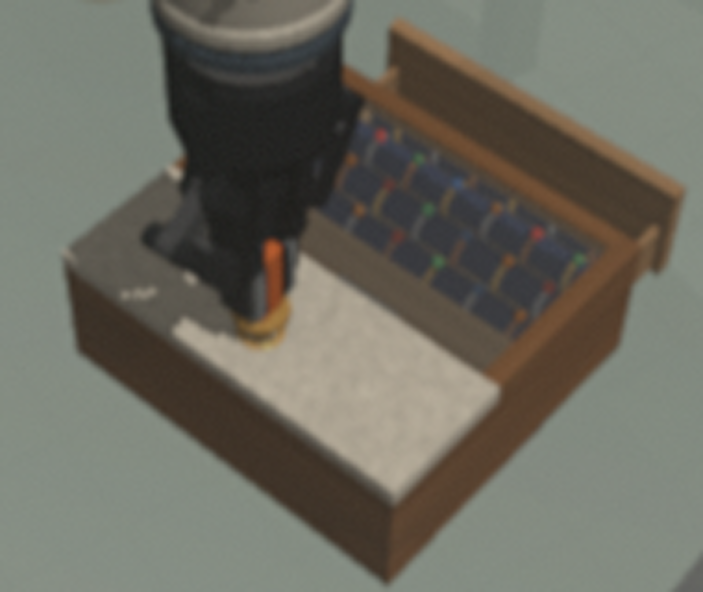

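The drawer is nearly fully out. Now I lift the pin straight up.

play_rows:
  moves:
    - [[0, 0, 0], [0, 0, -3], 0]
    - [[0, 0, 0], [0, 0, -7], 0]
    - [[0, 0, 0], [0, 0, -12], 0]
    - [[0, 0, 0], [0, 0, -17], 0]
    - [[0, 0, 0], [0, 0, -22], 0]
    - [[0, 0, 0], [0, 0, -27], 0]
    - [[0, 0, 0], [0, 0, -32], 0]
    - [[0, 0, 0], [0, 0, -37], 0]
    - [[0, 0, 0], [0, 0, -42], 0]
    - [[0, 0, 0], [0, 0, -47], 0]
    - [[0, 0, 0], [0, 0, -52], 0]
    - [[0, 0, 0], [0, 0, -57], 0]
    - [[0, 0, 0], [0, 0, -65], 0]
    - [[0, 0, 0], [0, 0, -75], 0]
    - [[0, 0, 0], [0, 0, -83], 0]
    - [[0, 0, 0], [0, 0, -85], 0]
    - [[0, 0, 0], [0, 0, -85], 0]

```text
clock: 19.95
eef_pos: [595.4, 51.5, 196.7]
tcp_rot: [-3.141, -0.0, 1.902]
contact_force: [-0.6, -0.0, -1.3]
opening: 0.181
```

```bash
python3 - <<'E'
from h import *
f=grab('scene','s12.png');s=r.sense()
print(s)
cv2.imwrite('pics/s12c.png',cv2.resize(f['color'][150:330,210:410,::-1],None,fx=3.3,fy=3.3,interpolation=2))
e=s['eef_pos'];print(proj(f,[[e[0],e[1],e[2]-78.4]]))
to(496.7,295.3,192,109)
# stand hole centre
import pickle
f4,g4,_=pickle.load(open('f4.pkl','rb'))
u=(417.5,339.2);print(atz(f4,u,70)); print(atz(g4,(209.7,256.9),70))
E
```

```text
{'clock': 20.0, 'qpos': array([ 8.38797020e-02,  3.46587111e-01,  1.72697239e+00, -2.02179619e-04,
        1.06967612e+00, -2.47380311e-01]), 'qvel': array([ 0.00199744,  0.00785052,  0.00662291,  0.00019681, -0.00314741,
        0.00081966]), 'joint_efforts': array([-7.53085296e-04, -5.91769588e+01, -3.30306673e+01, -1.14951821e-03,
        2.80429074e-02,  3.14674708e-05]), 'eef_pos': array([595.13840201,  51.48174826, 196.18116958]), 'tcp_rot': array([-3.13995632e+00, -2.30539049e-04,  1.90215343e+00]), 'contact_force': array([ 0.20789528, -0.33892276, -0.5737907 ]), 'wrist_torque': array([-0.0094431 ,  0.02881045, -0.02318137]), 'opening': 0.1781413832144808}
[[290.20163063 248.1012993 ]]
turn [-0.1 -0.  -0. ] shift [262.6 -13.8   4.3] dist 262.9732706015742
[498.49280527 296.64090052  70.        ]
[497.69647253 295.63773308  70.        ]
```

View pics/s12c.png

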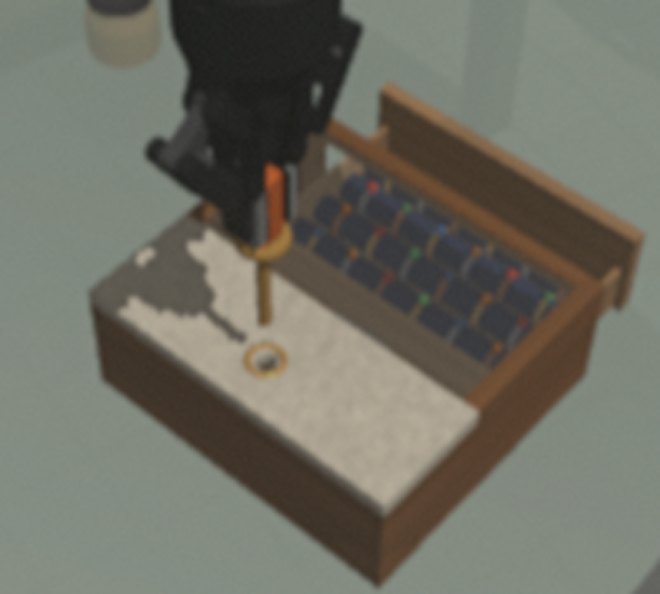

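The pin is out and did not slip (tip at (290.0,248.5), predicted (290.2,248.1)). The drawer is out. Back to the stand.

play_rows:
  moves:
    - [[0, 0, 0], [15, -1, 0], 0]
    - [[0, 0, 0], [40, -2, 0], 0]
    - [[0, 0, 0], [70, -4, 0], 0]
    - [[0, 0, 0], [105, -6, 0], 0]
    - [[0, 0, 0], [140, -7.5, 0], 0]
    - [[0, 0, 0], [175, -9, 1], 0]
    - [[0, 0, 0], [205, -10.5, 2], 0]
    - [[0, 0, 0], [235, -12, 3], 0]
    - [[0, 0, 0], [252, -13, 4], 0]
    - [[0, 0, 0], [262.5, -13.3, 4], 0]
    - [[0, 0, 0], [262.5, -13.3, 4], 0]
    - [[0, 0, 0], [262.5, -13.3, 4], 0]
    - [[0, 0, 0], [262.5, -13.3, 4], 0]

```text
clock: 21.3
eef_pos: [497.6, 294.4, 192.3]
tcp_rot: [-3.14, 0.0, 1.901]
contact_force: [-0.2, 0.3, -0.9]
opening: 0.177
```

```bash
python3 - <<'E'
from h import *
to(497.1,295.3,145,109)
E
```

```text
turn [-0.1  0.  -0.1] shift [ 1.  -0.1 47.3] dist 47.26380864199057
```

play_rows:
  moves:
    - [[-0.1, 0, 0], [1, 0, 8], 0]
    - [[-0.1, 0, 0], [1, 0, 18], 0]
    - [[-0.1, 0, 0], [1, 0, 28], 0]
    - [[-0.1, 0, 0], [1, 0, 34], 0]
    - [[-0.1, 0, 0], [1, 0, 38], 0]
    - [[-0.1, 0, 0], [1, 0, 41], 0]
    - [[-0.1, 0, 0], [1, 0, 44], 0]
    - [[-0.1, 0, 0], [1, 0, 47], 0]
    - [[-0.1, 0, 0], [1, 0, 50], 0]
    - [[-0.1, 0, 0], [1, 0, 50], 0]

```text
clock: 22.3
eef_pos: [497.0, 295.2, 141.9]
tcp_rot: [-3.141, 0.0, 1.901]
contact_force: [0.1, -1.1, -1.2]
opening: 0.173
```

play_rows:
  moves:
    - [[0, 0, 0], [0, 0, 6], 0]
    - [[0, 0, 0], [0, 0, 13], 0]
    - [[0, 0, 0], [0, 0, 21], 0]
    - [[0, 0, 0], [0, 0, 30], 0]
    - [[0, 0, 0], [0, 0, 38], 0]
    - [[0, 0, 0], [0, 0, 45], 0]
    - [[0, 0, 0], [0, 0, 51], 0]
    - [[0, 0, 0], [0, 0, 55], 0]
    - [[0, 0, 0], [0, 0, 57.5], 0]
    - [[0, 0, 0], [0, 0, 59], 0]
    - [[0, 0, 0], [0, 0, 59], 0]

```text
clock: 23.4
eef_pos: [497.0, 295.3, 82.9]
tcp_rot: [-3.141, 0.0, 1.901]
contact_force: [-0.2, 0.6, -0.1]
opening: 0.179
```

play_rows:
  moves:
    - [[0, 0, 0], [0, 0, 0.4], 0]
    - [[0, 0, 0], [0, 0, 0.7], 0]
    - [[0, 0, 0], [0, 0, 0.7], 0]
    - [[0, 0, 0], [0, 0, 0.7], 0.3]
    - [[0, 0, 0], [0, 0, 0.7], 0.6]
    - [[0, 0, 0], [0, 0, 0.7], 1]
    - [[0, 0, 0], [0, 0, 0.7], 1]
    - [[0, 0, 0], [0, 0, 0.7], 1]
    - [[0, 0, 0], [0, 0, 0.7], 1]
    - [[0, 0, 0], [0, 0, 0.7], 1]
    - [[0, 0, 0], [0, 0, 0.7], 1]
    - [[0, 0, 0], [0, 0, 0.7], 1]

```text
clock: 24.6
eef_pos: [497.0, 295.2, 82.2]
tcp_rot: [-3.141, 0.0, 1.901]
contact_force: [0.7, -1.5, -0.3]
opening: 1.002
```

play_rows:
  moves:
    - [[0, 0, 0], [0, 0, -5], 1]
    - [[0, 0, 0], [0, 0, -15], 1]
    - [[0, 0, 0], [0, 0, -30], 1]
    - [[0, 0, 0], [0, 0, -55], 1]
    - [[0, 0, 0], [0, 0, -85], 1]
    - [[0, 0, 0], [0, 0, -115], 1]
    - [[0, 0, 0], [0, 0, -140], 1]
    - [[0, 0, 0], [30, 0, -150], 1]
    - [[0, 0, 0], [70, 0, -150], 1]
    - [[0, 0, 0], [110, 0, -150], 1]
    - [[0, 0, 0], [150, 0, -150], 1]
    - [[0, 0, 0], [150, 0, -150], 1]
    - [[0, 0, 0], [150, 0, -150], 1]
    - [[0, 0, 0], [150, 0, -150], 1]

```text
clock: 26.0
eef_pos: [448.6, 436.4, 232.8]
tcp_rot: [3.142, 0.0, 1.901]
contact_force: [0.1, 0.2, -0.4]
opening: 0.998
```

```bash
python3 - <<'E'
from h import *
s=r.sense();print(s['eef_pos'],s['contact_force'],s['clock'])
f=grab('scene','s13.png');g=grab('top','t13.png')
import pickle;pickle.dump((f,g),open('f0.pkl','wb'))
for k in('jar','cone','tray'):
    for d in r.silhouettes(g,k)[:1]: print(k,d['conf'],d['location'])
E
python3 pinfit.py | grep -v '^  '
```

```text
[448.59238224 436.43813178 232.83479506] [ 0.11240635  0.18657396 -0.43337146] 26.0
jar 0.78 [454.7, 260.3]
cone 0.75 [202.3, 201.5]
tray 0.68 [447.1, 196.8]
s 1 [495.05 293.51] 31.38251076829672 141.79620361328125
t 1 [497.51 295.89] 34.118856586669494 46.060569763183594
s 2 [496.91 294.77] 31.433970212086386 193.13865661621094
```

View pics/s13.png

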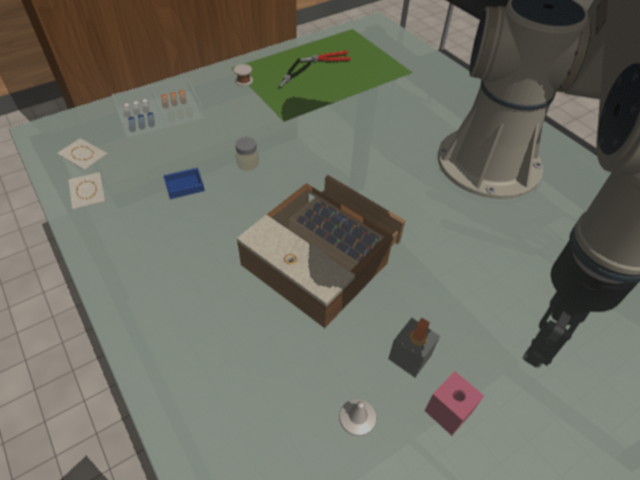

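View pics/t13.png

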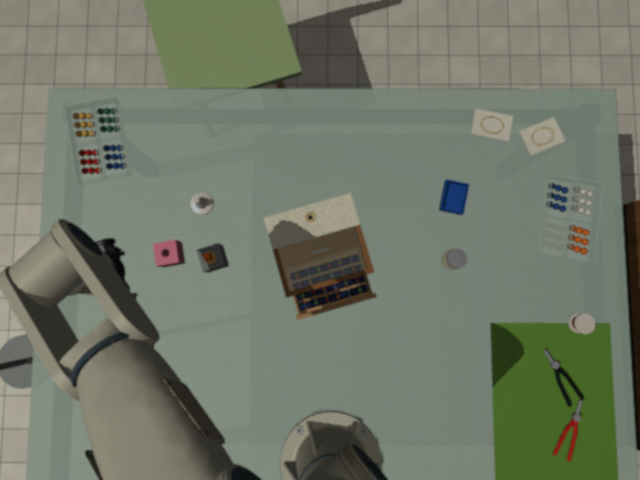

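```bash
python3 - <<'E'
from h import *
import pickle
f,g=pickle.load(open('f0.pkl','rb'))
cv2.imwrite('pics/f1.png',cv2.resize(f['color'][300:380,370:470,::-1],None,fx=6,fy=6,interpolation=2))
cv2.imwrite('pics/f2.png',cv2.resize(g['color'][185:325,255:385,::-1],None,fx=4.2,fy=4.2,interpolation=2))
# predicted drawer front outer top edge (out 60): case yaw from deck corners
th=np.radians(15)
for th in (15,):
    c,s=np.cos(np.radians(th)),np.sin(np.radians(th))
    for out in (50,60):
        for z in (70,80): 
            P=[[595+c*(-170-out)-s*y,51.3+s*(-170-out)+c*y,z] for y in(-100,100)]
            print(out,z,np.round(proj(g,P),1).tolist())
E
```

```text
50 70 [[374.1, 294.3], [293.7, 315.9]]
50 80 [[374.6, 294.3], [293.5, 316.0]]
60 70 [[375.3, 298.3], [294.7, 319.9]]
60 80 [[375.7, 298.4], [294.6, 320.2]]
```

View pics/f1.png

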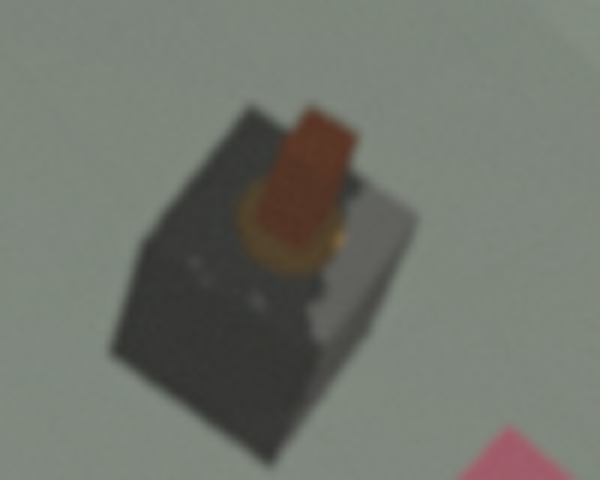

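View pics/f2.png

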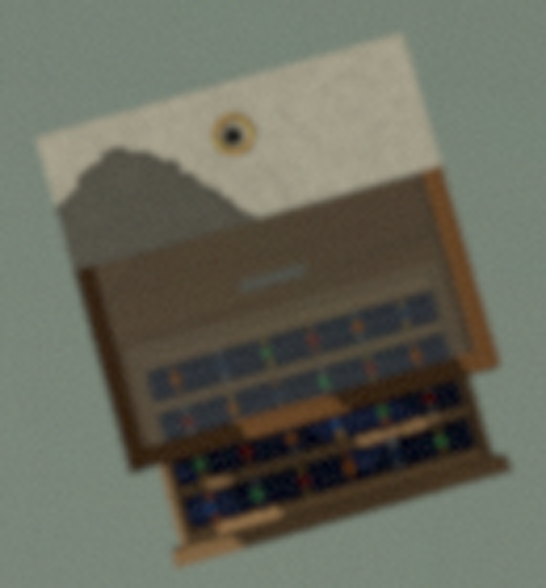

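```bash
python3 -c "
from rig import r
print(r.sign_off())"
```

```text
the job is handed in; nothing more can be done
None
```

I opened the case, put the pin back in its grey stand and handed the job in at about 26 s of the allowed 58 s. `sign_off` gave no verdict, so what follows rests on my own checks.

- **Release:** I lowered the pin through the brass-ringed hole and met the catch about 46 mm below the mouth. I pressed it in small steps until the drawer sprang out. The highest wrist force I read along z was about 7 N (about 7.6 N after correcting for its offset), well under the 16 N limit. I only read it between moves.
- **Drawer:** in the last top picture it is about 57 mm out, give or take a few mm, so above the 50 mm needed.
- **Pin:** it looks upright and seated, with its collar on the stand. I let it go with the gripper at (497.0, 295.2), close to where I first picked it up (496.7, 295.3).
- **Pin check that disagreed:** the final fit of the pin's position was poor because it was in the arm's shadow. It gave a handle turn of about 31° instead of about 20°. Its position, (496.9, 294.8), still agreed to within 1 mm.
- **Bystanders:** the jar and cone were found within about 1 to 2 px (about 2 to 4 mm) of where they began. For the tray, the network's centre differed by about 6 px (roughly 14 mm) between the two top pictures. The arm never went near it, and it looks the same in both, so I take that as detection error.
- **Arm:** it was clear of everything, with contact force near zero.

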